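# Bring the square jar to the front of the vanity carousel and hold it there

### The job

On the vanity, unlock the jar carousel by sliding its black transport lock outwards, away from the turntable, all the way to its end stop. Then turn the turntable by its centre knob, without touching the jars, until the square jar stands at the front, in line with the wooden pointer. Finish while still gripping the knob and holding the turntable still, with the lock left open, all jars standing, and the compact, the brush and the cologne bottle left alone.

Things in the scene. Friction and masses are not known exactly. Their poses are not given: they have to be found in the camera images.
- stand: Fixed wooden stand of the carousel; origin on the vanity top under the turntable's axis. Its own -x axis is its front: there, 132 mm from the axis, an upright dark wooden pointer 16 mm wide rises to 40 mm. The transport lock lies on its -y side. It may be turned up to 20 degrees; its orientation gives these axes.
- turntable (a joint): Turntable angle (rad, counter-clockwise from above positive; a full turn is free either way once unlocked). Round tray with clear rim, 236 mm across, floor 28 mm and rim 38 mm above the vanity; four loose jars stand on it 58 to 81 mm from the axis and ride along. Turns lightly (0.04 N m), stays where left. While locked, a bolt between two steel lugs on its edge blocks it within 1.5 degrees.
- knob_center (a point): Round dark wooden knob on a thin column in the middle of the turntable, fixed to it: 36 mm in diameter, 36 mm tall, this point at its centre, 126 mm above the vanity (it spans 108 to 144 mm). The jars' tops are at 86 mm at most.
- lock (a joint): Travel of the transport lock (m): near 0 (up to 0.007) locked, 0.040 at its end stop, unlocked. It slides away from the turntable, along the stand's own -y axis, with about 1.5 N of friction, and stays where it is left.
- lock_grip (a point): The lock's upright black grip block, 22 mm (stand's x) by 20 mm (stand's y), spanning 30 to 74 mm above the vanity; this point is in its middle, 54 mm up. It rides between low rails 26 mm high.
- square_jar_center (a point): Square jar: white ceramic, 40 x 40 mm in plan with a 41 mm square aluminium lid, 58 mm tall in all. The only square one of the four jars. Point at its centre, half-way up (29 mm).
- round_jar1_center (a point): A round jar, white ceramic with a flat aluminium lid, 44 mm in diameter, 58 mm tall. Point at its centre, half-way up.
- round_jar2_center (a point): A round jar, white ceramic with a flat aluminium lid, 44 mm in diameter, 54 mm tall. Point at its centre, half-way up.
- round_jar3_center (a point): A round jar, white ceramic with a flat aluminium lid, 44 mm in diameter, 50 mm tall. Point at its centre, half-way up.
- compact: Gold compact, 72 mm round, 12 mm thick, flip-top mirror standing open about 83 mm high on its +x side; origin under its base. To be left alone.
- brush: Make-up brush lying along its x, 180 mm long, 22 mm thick, wooden handle; origin on the vanity under its middle. To be left alone.
- cologne: Glass cologne bottle, 36 x 60 mm in plan, 104 mm tall with its black cap; origin under its base. To be left alone.
Mind the look-alikes: they are no part of the job. Leave any orange or yellow look-alike of the part that bears round_jar3_center alone.

How it is judged:
On the way, in this order (a step that is already met when the one before it is completed fails the run):
1. the transport lock is at its end stop (value of joint lock above 0.036 m), for 0.2 s.
2. the square jar stands in front, in line with the pointer, with the knob gripped (y of square_jar_center in the frame of stand between -0.012 and 0.012 m and x of square_jar_center in the frame of stand below -0.03 m and contact force between the fingers and knob above 2 N and horizontal distance between the grasp point and knob_center below 0.015 m), for 0.2 s.
At the end, for the whole second after the job is handed in: Lock within 4 mm of its stop; square jar's centre within 12 mm of the line from axis to pointer, on the pointer's side; knob gripped (over 2 N, grasp point within 15 mm of the axis); turntable under 0.05 rad/s; all jars upright on the turntable (all of step 2 and value of joint lock above 0.036 m and velocity of joint turntable between -0.05 and 0.05 rad/s and angle between each of square_jar_center, round_jar1_center, round_jar2_center, round_jar3_center's own z axis and vertical below 0.15 rad and height (world z) of square_jar_center between 0.045 and 0.07 m and horizontal distance between each of square_jar_center, round_jar1_center, round_jar2_center, round_jar3_center and knob_center below 0.105 m and height (world z) of round_jar1_center between 0.045 and 0.07 m and height (world z) of round_jar2_center between 0.045 and 0.07 m and height (world z) of round_jar3_center between 0.045 and 0.07 m); the arm keeps its last pose, push and grip.
It fails at once if a jar is touched by the robot (contact force between any of the fingers, the arm and square_jar above 1 N or contact force between any of the fingers, the arm and round_jar1 above 1 N or contact force between any of the fingers, the arm and round_jar2 above 1 N or contact force between any of the fingers, the arm and round_jar3 above 1 N).
It fails at once if the compact, brush or cologne bottle is moved by more than 2 cm (distance of any of compact, brush, cologne from where it was at the start of the episode above 0.02 m).
It also fails if it takes over 54 s, if anything falls off the work surface, if the arm or the gripper's body presses on something with over 40 N, if the wrist force passes 120 N, or if a joint passes its speed limit or range.

### The arm

A 6-joint arm with a two-finger parallel gripper is mounted at the origin on the work surface. World frame = base frame: x ahead of the robot, y to its left, z up, the work surface at z = 0. Lengths are in m, angles in rad, forces in N, time in s.
With the tool pointing down it reaches from about 0.425 to 0.95 m from the base axis. Payload 14.7 kg.
Tool frame: the origin (TCP) lies at the very end of the fingers, on their centre line; the grasp point (between the pads) lies grip_point_offset behind it (grip_point_offset is the distance from the TCP to the grasp point, in m); x points along the fingers, y is the direction in which the jaws open and shut, and the axes are right-handed (so a half turn about x gives the same grasp; the last joint's range is limited). The gripper opens to 85 mm and grips with 20 to 120 N. Pads are 22 mm wide; open, the fingers measure 114 mm over their backs; the gripper's body (76 mm by 85 mm) begins 54 mm behind the grasp point. The pads swing forward as they close: fully open they stand 13 mm farther back than shut.
Start: joints at [1.165, 0.48, 1.596, -0, 1.065, -0.047], TCP at [0.228, 0.609, 0.231] pointing down, gripper open.
Joint ranges: [-2.75, 2.75], [-0.82, 2.05], [0.23, 2.67], [-1.56, 4.7], [0.09, 2.69], [-2.92, 2.92]. Speed limits (rad/s): [1.89, 1.89, 2.39, 3.01, 3.01, 3.01].

### API

Orientations are given as a unit quaternion [x, y, z, w].
In Python, from cell import * gives the robot as it stands.
- The arm moves only by the tool move_arm, never from a script. Its argument "motion" is a list of rows, each a list of 3 entries, a list of its own where there are three numbers: the shift along the tool's x, y, z in cm, then the turn about the tool's x in degrees, then the opening, from -1 (shut) to 1 (fully open), so that 0 is half open. In form: [[[tx, ty, tz], yaw, jaw], ...]. A call has 1 to 12 rows; each row is the pose to reach, as a shift and turn from the pose measured when the call began, along the tool's axes at that moment; what a row does not reach only later rows make up. A row lasts 1/10 s, in which the tool goes at most 50 mm and 8.59 degrees, less where a joint would pass 70% of its speed; a pose out of reach is approached as far as the arm can. A call with a gripper value outside its range is refused whole. The fingers move at their own pace and stop on an object; the grip force is fixed at half the most. Time passes only in rows, so rows that repeat a pose let the fingers close. It gives the time, the measured TCP pose, the force and the opening at its end, in the units of the state.
- read_state(): the state, without advancing time (a new reading comes with each control period).
- snapshot(name): name is "scene" or "side" or "wrist"; returns a dict with "color" (420x560x3 uint8, blue, green, red), "range_z" (420x560 float32, m along the optical axis (not along the pixel's ray), 0 where there is no reading), "fov_y" (degrees; the focal length in pixels is half the picture's height over the tangent of half this angle, whatever the lens; pixels are square), "cx", "cy" (the principal point, pixels), "extrinsics" (4x4, takes a point from world to camera coordinates). Camera axes: x right, y up, looking along -z (the intrinsics and any distortion apply to the point x, -y, -z); pixel columns grow to the right and rows downward; lengths in m; the calibration is good to about 2 mm. A picture is of the moment at which its call begins.
- finish_job(): hands the job in, once; it reports no verdict.
The state is a dict: "t": time; "joint_positions": joint angles; "qd": joint speeds; "tau": joint torques, N m; "ee_pos": TCP position; "orientation": TCP orientation; "force": force on the tool from outside, world axes, zero at the start; "moment": the same for the moment, N m; "grip_width": finger opening in m.
Only numpy, scipy, OpenCV 4.12 (cv2) and the standard library are available. Lean on these libraries where they do the work, as an engineer would, in place of code of your own. Each camera call takes 0.05 s, during which the arm holds its last target.

## Working session

There is one attempt and no reset: what is moved stays moved. The work goes in short steps, Python scripts to look and compute and a tool call to move; the robot and the scene stay as the last step left them, time stands still between calls to the robot, and variables do not carry over. Pictures are saved under pics/ and viewed, and the job is handed in when it is done.

Besides the shell and the picture viewer there is one more tool, called after "Call:" by a JSON object that holds its "name" and its "arguments", one argument or row to a line. move_arm: Moves the arm, as the interface text tells. Its arguments: {"type":"object","properties":{"motion":{"type":"array"}},"required":["motion"]}

```bash
mkdir -p pics; ls; cat > h.py <<'E'
from cell import *
import numpy as np, cv2
def K(s):
    f=s["color"].shape[0]/2/np.tan(np.radians(s["fov_y"]/2)); return f
def px2w(s,u,v,z=None):
    f=K(s);E=np.array(s["extrinsics"]);Ei=np.linalg.inv(E)
    d=np.array([(u-s["cx"])/f,-(v-s["cy"])/f,-1.0])
    if z is None:
        r=s["range_z"][int(round(v)),int(round(u))]; return (Ei@np.r_[d*r,1])[:3]
    o=Ei[:3,3]; w=Ei[:3,:3]@d; return o+w*(z-o[2])/w[2]
def w2px(s,p):
    f=K(s);c=(np.array(s["extrinsics"])@np.r_[p,1])[:3]
    return s["cx"]+f*c[0]/-c[2], s["cy"]-f*c[1]/-c[2]
E
python3 - <<'E'
from h import *
import pickle
st=read_state();print(st)
for n in("scene","side","wrist"):
    s=snapshot(n);cv2.imwrite(f"pics/{n}0.png",s["color"]);pickle.dump(s,open(n+"0.pkl","wb"))
    print(n,[k for k in s],s["fov_y"],s["cx"],s["cy"],np.linalg.inv(np.array(s["extrinsics"])).round(3))
E
```

```text
pics
{'t': 0.0, 'joint_positions': array([ 1.16538203e+00,  4.80821725e-01,  1.59689370e+00, -2.85154602e-05,
        1.06509684e+00, -4.65792297e-02]), 'qd': array([-0.0002817 ,  0.00035188,  0.00024498,  0.0006505 , -0.00041741,
        0.00144916]), 'tau': array([ 2.13721025e-03, -9.50642395e+01, -4.30177617e+01, -1.26000577e-04,
        1.23677339e-02, -9.56635790e-05]), 'ee_pos': array([0.22807824, 0.60821763, 0.23067156]), 'orientation': array([ 0.12576075,  0.69584494, -0.12660517,  0.69566888]), 'force': array([-0.3332577 , -0.41837878,  0.0946136 ]), 'moment': array([ 0.03370709, -0.04210869, -0.05169214]), 'grip_width': 0.08586671041729863}
scene ['color', 'range_z', 'fov_y', 'cx', 'cy', 'extrinsics'] 44.888629109601325 284.50709615722064 212.1418824619934 [[ 0.777 -0.52   0.353  0.923]
 [ 0.629  0.652 -0.423 -0.542]
 [-0.01   0.551  0.835  1.124]
 [ 0.     0.     0.     1.   ]]
side ['color', 'range_z', 'fov_y', 'cx', 'cy', 'extrinsics'] 47.70648042587417 276.568826581214 204.903730959324 [[ 0.786  0.423 -0.451  0.016]
 [-0.618  0.52  -0.589 -0.608]
 [-0.015  0.742  0.671  0.81 ]
 [ 0.     0.     0.     1.   ]]
wrist ['color', 'range_z', 'fov_y', 'cx', 'cy', 'extrinsics'] 66.8360731801652 280.835506779063 212.25278178327127 [[ 0.352 -0.891 -0.288  0.154]
 [ 0.936  0.335  0.109  0.636]
 [-0.001 -0.308  0.951  0.373]
 [ 0.     0.     0.     1.   ]]
```

View pics/scene0.png

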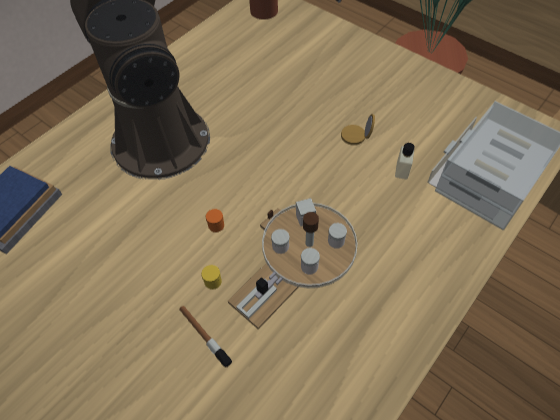

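View pics/side0.png

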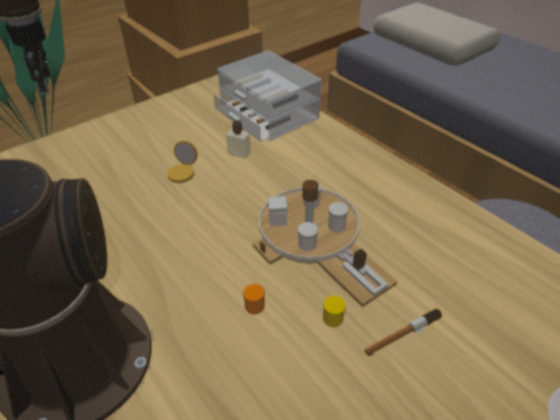

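View pics/wrist0.png

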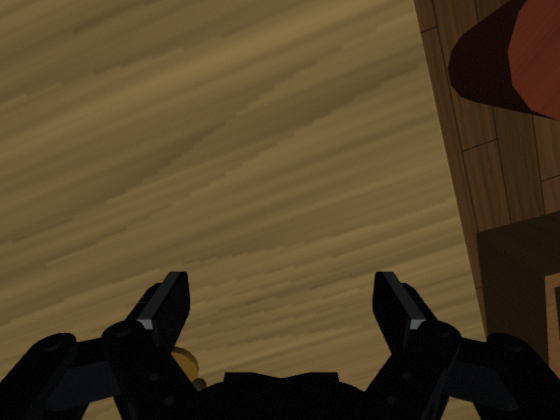

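The scene view shows the carousel at about (310,243) with the knob at (311,222), lock grip at (262,286), pointer at (270,215) and square jar at (306,211). The orange (215,220) and yellow (211,277) pots are the look-alikes. I'll enlarge both views.

```bash
python3 - <<'E'
import cv2
a=cv2.imread("pics/scene0.png")[185:335,220:370];b=cv2.imread("pics/side0.png")[165:305,240:400]
cv2.imwrite("pics/c1.png",cv2.resize(a,(600,600),interpolation=cv2.INTER_CUBIC));cv2.imwrite("pics/c2.png",cv2.resize(b,(640,560),interpolation=cv2.INTER_CUBIC))
E
```

```text
(no output)
```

View pics/c1.png

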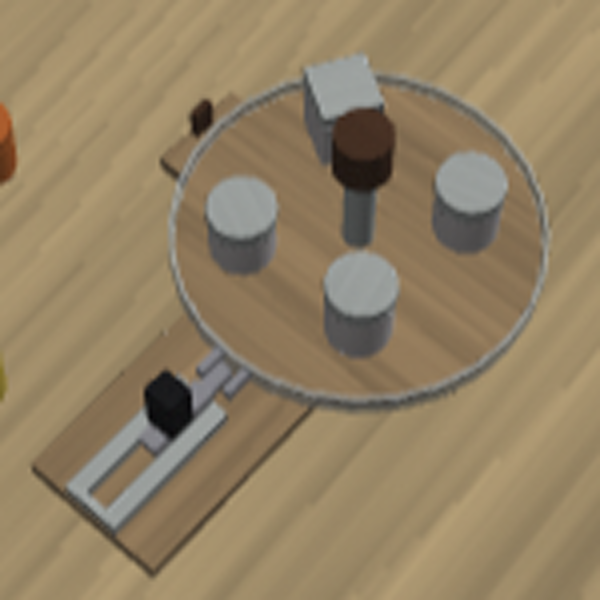

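View pics/c2.png

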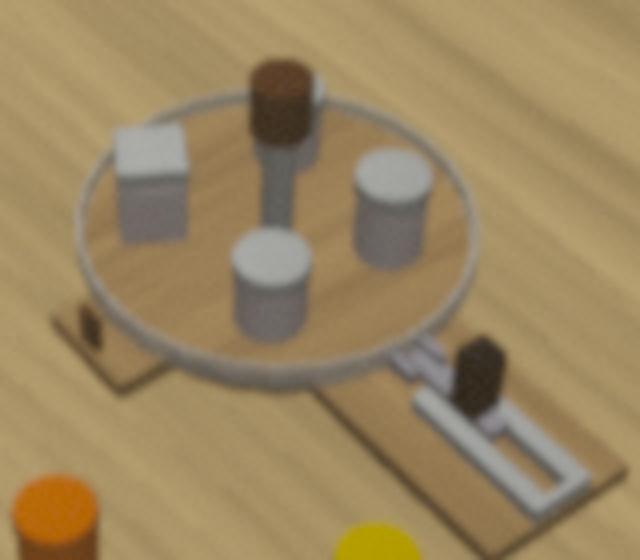

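The crops confirm one square jar, at scene crop (344,87) and side crop (151,147). The round jars have flat aluminium lids. The black lock grip is at scene crop (168,387) and side crop (480,350), and the pointer is at (203,107) and (89,315).

```bash
python3 - <<'E'
from h import *
import pickle
sc=pickle.load(open("scene0.pkl","rb"));si=pickle.load(open("side0.pkl","rb"))
P={"knobtop":((364,130),(282,78),.144),"locktop":((166,386),(481,352),.074),"ptrtop":((205,108),(89,312),.04),
"sq":((344,87),(151,150),.086),"r_a":((242,205),(272,258),.084),"r_b":((470,182),(318,92),.084),"r_c":((361,283),(393,176),.084)}
for k,(a,b,z) in P.items():
    ua=((a[0]+.5)/4-.5+220,(a[1]+.5)/4-.5+185);ub=((b[0]+.5)/4-.5+240,(b[1]+.5)/4-.5+165)
    # triangulate too
    A=[];B=[]
    for s,u in((sc,ua),(si,ub)):
        o=np.linalg.inv(s["extrinsics"])[:3,3];d=px2w(s,*u,0)-o;d/=np.linalg.norm(d);M=np.eye(3)-np.outer(d,d);A.append(M);B.append(M@o)
    print(k,px2w(sc,*ua,z)[:2].round(4),px2w(si,*ub,z)[:2].round(4),"tri",np.linalg.solve(sum(A),sum(B)).round(4),"d",px2w(sc,*ua).round(4),px2w(si,*ub).round(4))
# tray rim ellipse -> fit circle from depth: points 0.036..0.040
for s,n in((sc,"sc"),(si,"si")):
    f=K(s);h,w=s["range_z"].shape;v,u=np.mgrid[:h,:w];r=s["range_z"]
    c=np.stack([(u-s["cx"])/f*r,-(v-s["cy"])/f*r,-r,np.ones_like(r)],-1)
    W=(c@np.linalg.inv(s["extrinsics"]).T)[...,:3]
    m=(r>0)&(W[...,2]>.095)&(W[...,2]<.16)&(np.abs(W[...,0]-.62)<.3)&(np.abs(W[...,1]-.0)<.4)
    print(n,W[m].mean(0) if m.any() else None,m.sum())
    print(n,"knob",)
    pickle.dump(W,open(n+"W.pkl","wb"))
E
```

```text
knobtop [ 0.5637 -0.0188] [ 0.5632 -0.0158] tri [ 0.5631 -0.0173  0.1439] d [ 0.563  -0.0178  0.1421] [ 0.5609 -0.0183  0.1468]
locktop [ 0.5552 -0.1893] [ 0.5539 -0.1862] tri [ 0.5544 -0.1874  0.0731] d [ 0.5567 -0.1907  0.0781] [ 0.5526 -0.1872  0.0758]
ptrtop [ 0.436  -0.0133] [ 0.4313 -0.009 ] tri [ 0.4332 -0.009   0.0363] d [ 0.435  -0.0123  0.0379] [ 0.4291 -0.0121  0.044 ]
sq [0.5137 0.0296] [0.5104 0.0345] tri [0.5117 0.0335 0.0837] d [0.5136 0.0297 0.0857] [0.51   0.0341 0.0865]
r_a [ 0.5172 -0.0742] [ 0.5082 -0.0734] tri [ 0.5135 -0.0691  0.0759] d [ 0.5133 -0.0697  0.074 ] [ 0.5113 -0.0701  0.0794]
r_b [0.6137 0.0233] [0.6204 0.0143] tri [0.617  0.0155 0.0892] d [0.6134 0.0239 0.083 ] [0.621  0.0149 0.0833]
r_c [ 0.6045 -0.0719] [ 0.6039 -0.0671] tri [ 0.6037 -0.0695  0.0839] d [ 0.6046 -0.0721  0.0845] [ 0.6011 -0.0697  0.0875]
sc [0.79267379 0.31826167 0.12645926] 2934
sc knob
si [0.75303568 0.28606424 0.12567766] 1900
si knob
```

```bash
cat >> h.py <<'E'
from scipy.spatial.transform import Rotation as R
def plan(target,jaw_dir_deg=None):
    st=read_state();M=R.from_quat(st["orientation"]).as_matrix()
    print("axes x",M[:,0].round(3),"y",M[:,1].round(3),"z",M[:,2].round(3),"pos",st["ee_pos"].round(4),"t",st["t"],"w",st["grip_width"],"F",st["force"].round(1))
    print("shift cm",(M.T@(np.array(target)-st["ee_pos"])*100).round(2))
    if jaw_dir_deg is not None:
        # turn about tool x by a: y' = cos a y + sin a z
        d=np.array([np.cos(np.radians(jaw_dir_deg)),np.sin(np.radians(jaw_dir_deg)),0])
        a=np.degrees(np.arctan2(d@M[:,2],d@M[:,1]));print("turn deg",a.round(2),"or",(a-180*np.sign(a)).round(2),"q6",st["joint_positions"][5])
E
python3 - <<'E'
import cell;print({k:getattr(cell,k) for k in dir(cell) if isinstance(getattr(cell,k),(int,float))})
from h import *
import pickle
sc=pickle.load(open("scene0.pkl","rb"))
for n,u in(("yellow",(211,271)),("orange",(215,214)),("brush0",(183,309)),("brush1",(225,360)),("cologne",(408,150))): print(n,px2w(sc,*u).round(3))
plan([.5545,-.188,.16],-2.9)
E
```

```text
{'grip_point_offset': 0.0187}
yellow [ 0.437 -0.235  0.048]
orange [ 0.334 -0.112  0.049]
brush0 [ 0.438 -0.337  0.013]
brush1 [ 0.598 -0.365  0.022]
cologne [0.621 0.327 0.103]
axes x [-0.    -0.001 -1.   ] y [ 0.351  0.936 -0.001] z [ 0.936 -0.351 -0.   ] pos [0.2281 0.6083 0.2308] t 0.15 w 0.08525686446042843 F [0.3 0.7 0.2]
shift cm [  7.14 -63.09  58.52]
turn deg 72.34 or -107.66 q6 -0.04658522906921943
```

Call:
{"name": "move_arm", "arguments": {
  "motion": [
    [[0,-2.6,4.2],4,1],
    [[0,-5.2,8.4],8,1],
    [[0,-7.8,12.6],12,1],
    [[0,-10.4,16.8],16,1],
    [[0,-13,21],20,1],
    [[0,-15.6,25.2],24,1],
    [[0,-18.2,29.4],28,1],
    [[0,-20.8,33.6],32,1],
    [[0,-23.4,37.8],36,1],
    [[0,-24,38],36,1]
  ]
}}

```text
t: 1.15
ee_pos: [0.5027, 0.2464, 0.2309]
orientation: [0.337, 0.621, -0.337, 0.622]
force: [0.2, 1.0, 0.4]
grip_width: 0.0856
```

```bash
python3 - <<'E'
from h import *
plan([.5545,-.188,.16],-2.9)
E
```

```text
axes x [ 0.001 -0.002 -1.   ] y [ 0.838  0.546 -0.   ] z [ 0.546 -0.838  0.002] pos [0.5027 0.2464 0.2309] t 1.15 w 0.08563208167415651 F [0.2 1.  0.4]
shift cm [  7.16 -19.36  39.21]
turn deg 35.98 or -144.02 q6 -0.17355016227955963
```

Call:
{"name": "move_arm", "arguments": {
  "motion": [
    [[0,-2.1,4.3],4,1],
    [[0,-4.2,8.6],8,1],
    [[0,-6.3,12.9],12,1],
    [[0,-8.4,17.2],16,1],
    [[0,-10.5,21.5],20,1],
    [[0,-12.6,25.8],24,1],
    [[0,-14.7,30.1],28,1],
    [[1,-16.8,34.4],32,1],
    [[3,-18.9,38.5],36,1],
    [[6,-19.4,39.2],36,1],
    [[7,-19.4,39.2],36,1]
  ]
}}

```text
t: 2.25
ee_pos: [0.5526, -0.1891, 0.159]
orientation: [-0.512, -0.487, 0.514, -0.486]
force: [-1.4, 1.4, 0.4]
grip_width: 0.0854
```

```bash
python3 - <<'E'
from h import *
plan([.5545,-.188,.038],-2.9)
for n in("scene","side","wrist"):
    s=snapshot(n);cv2.imwrite(f"pics/{n}1.png",s["color"])
E
```

```text
axes x [-0.003 -0.    -1.   ] y [ 0.999 -0.053 -0.002] z [-0.053 -0.999  0.   ] pos [ 0.5526 -0.1891  0.159 ] t 2.25 w 0.08543319942732583 F [-1.4  1.4  0.4]
shift cm [12.1   0.22 -0.12]
turn deg -0.15 or 179.85 q6 -0.3267010835567649
```

View pics/wrist1.png

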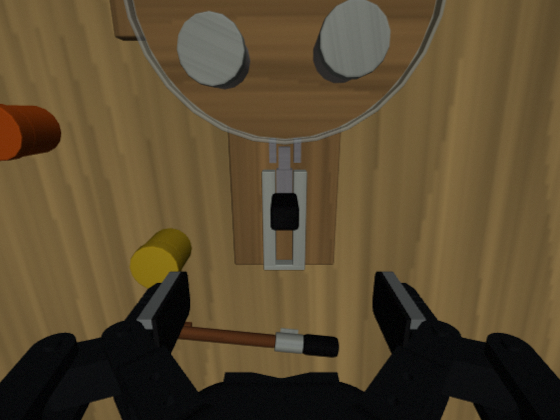

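View pics/side1.png

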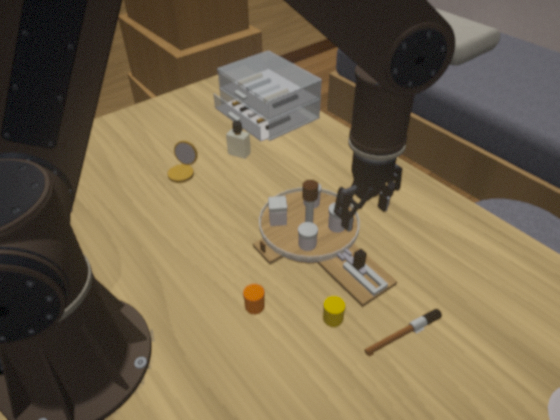

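The fingers straddle the lock grip, which is at wrist (285,207). The look-alike pots and the brush are well clear, so I'll descend and close.

Call:
{"name": "move_arm", "arguments": {
  "motion": [
    [[4,0.1,0],0,1],
    [[7,0.2,0],0,1],
    [[9.5,0.2,0],0,1],
    [[11,0.2,-0.1],0,1],
    [[11.9,0.2,-0.1],0,1],
    [[11.9,0.2,-0.1],0,1],
    [[11.9,0.2,-0.1],0,-1],
    [[11.9,0.2,-0.1],0,-1],
    [[11.9,0.2,-0.1],0,-1],
    [[11.9,0.2,-0.1],0,-1],
    [[11.9,0.2,-0.1],0,-1],
    [[11.9,0.2,-0.1],0,-1]
  ]
}}

```text
t: 3.6
ee_pos: [0.5555, -0.1862, 0.0431]
orientation: [-0.512, -0.487, 0.513, -0.487]
force: [-4.5, 1.2, 11.6]
grip_width: 0.021
```

```bash
python3 - <<'E'
from h import *
st=read_state(); p=st["ee_pos"]; a=np.radians(-2.9)
plan(p+.042*np.array([np.sin(a),-np.cos(a),0]))
s=snapshot("wrist");cv2.imwrite(f"pics/wrist2.png",s["color"])
E
```

```text
axes x [-0.001 -0.001 -1.   ] y [ 0.999 -0.05  -0.001] z [-0.05  -0.999  0.001] pos [ 0.5555 -0.1862  0.0431] t 3.6 w 0.020964490735227034 F [-4.5  1.2 11.6]
shift cm [ 0.  -0.   4.2]
```

View pics/wrist2.png

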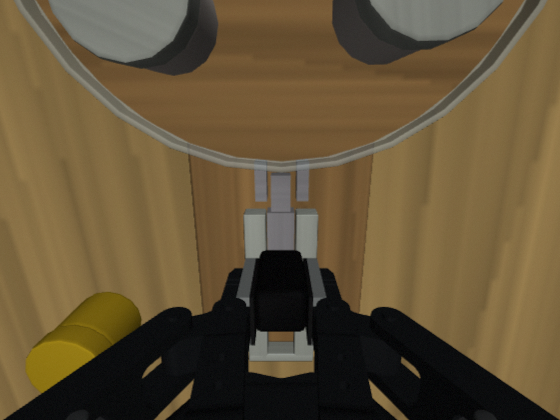

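The lock is gripped: 21 mm opening, fingers on the block at wrist (282,290). Now I'll pull it outward.

Call:
{"name": "move_arm", "arguments": {
  "motion": [
    [[-0.1,0,0.5],0,-1],
    [[-0.1,0,1.2],0,-1],
    [[-0.1,0,2],0,-1],
    [[-0.1,0,2.8],0,-1],
    [[-0.1,0,3.5],0,-1],
    [[-0.1,0,4],0,-1],
    [[-0.1,0,4.3],0,-1],
    [[-0.1,0,4.3],0,-1],
    [[-0.1,0,4.3],0,-1],
    [[-0.1,0,4.3],0,-1]
  ]
}}

```text
t: 4.65
ee_pos: [0.5529, -0.2248, 0.0434]
orientation: [0.513, 0.489, -0.512, 0.485]
force: [13.6, 45.3, -8.0]
grip_width: 0.0212
```

```bash
python3 - <<'E'
from h import *
plan([.5634,-.0173,.107])
s=snapshot("wrist");cv2.imwrite(f"pics/wrist3.png",s["color"])
E
```

```text
axes x [-0.003  0.004 -1.   ] y [ 0.999 -0.051 -0.003] z [-0.051 -0.999 -0.004] pos [ 0.5529 -0.2248  0.0434] t 4.65 w 0.02122091899344397 F [13.6 45.3 -8. ]
shift cm [ -6.27  -0.03 -20.81]
```

View pics/wrist3.png

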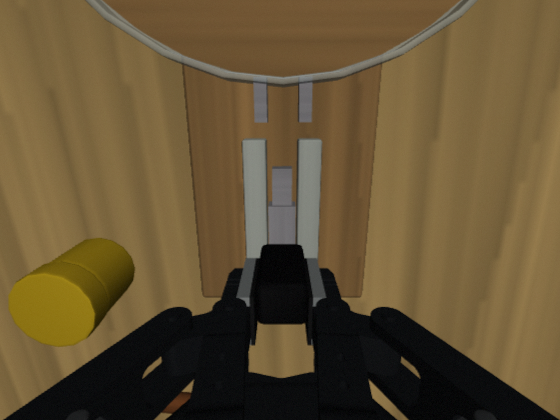

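The reaction rose to 45 N at 38.7 mm of travel and the bolt is clear of the lugs (wrist 282,185), so the lock is at its stop. I'll ease off, open and lift.

Call:
{"name": "move_arm", "arguments": {
  "motion": [
    [[0,0,0],0,-1],
    [[0,0,0],0,1],
    [[0,0,0],0,1],
    [[0,0,0],0,1],
    [[0,0,0],0,1],
    [[0,0,0],0,1],
    [[-3,0,0],0,1],
    [[-7,0,0],0,1],
    [[-11,0,0],0,1],
    [[-15,0,0],0,1],
    [[-17,0,0],0,1],
    [[-17,0,0],0,1]
  ]
}}

```text
t: 5.9
ee_pos: [0.555, -0.2265, 0.2169]
orientation: [0.514, 0.487, -0.512, 0.487]
force: [0.6, -1.0, -1.5]
grip_width: 0.085
```

```bash
python3 - <<'E'
from h import *
import pickle
plan([.5634,-.0173,.22],0)
for n in("scene","side","wrist"):
    s=snapshot(n);pickle.dump(s,open(n+"4.pkl","wb"));cv2.imwrite(f"pics/{n}4.png",s["color"] if n=="wrist" else cv2.resize(s["color"][165:335,220:400],None,fx=4,fy=4,interpolation=cv2.INTER_CUBIC)[:600])
E
```

```text
axes x [ 0.002  0.002 -1.   ] y [ 0.999 -0.051  0.002] z [-0.051 -0.999 -0.002] pos [ 0.555  -0.2265  0.2169] t 5.9 w 0.08500959980786942 F [ 0.6 -1.  -1.5]
shift cm [ -0.27  -0.22 -20.93]
turn deg -2.92 or 177.08 q6 -0.3904827018199568
```

View pics/scene4.png

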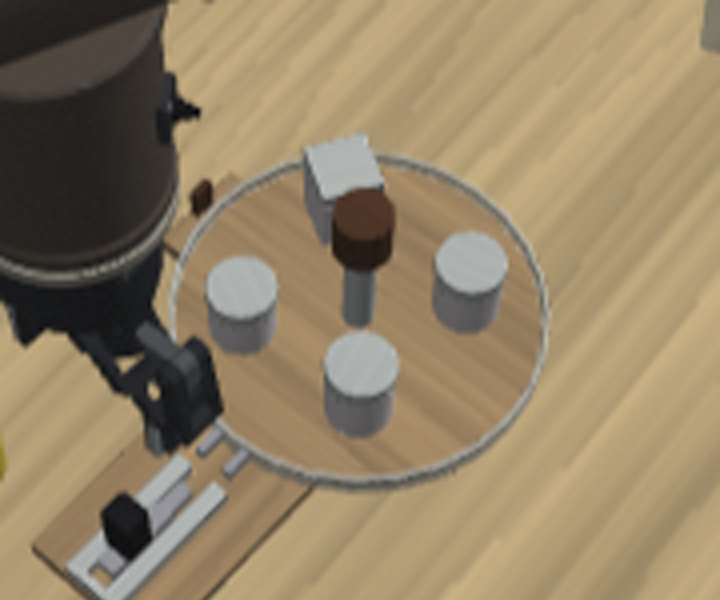

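View pics/side4.png

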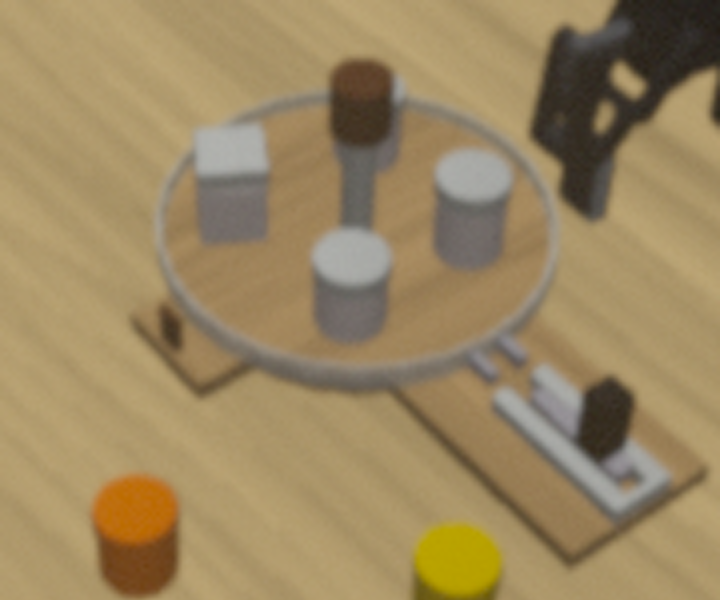

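View pics/wrist4.png

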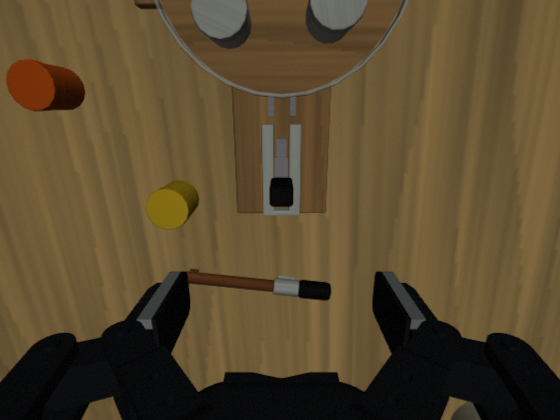

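```bash
python3 - <<'E'
from h import *
import pickle
s0=pickle.load(open("scene0.pkl","rb"));i0=pickle.load(open("side0.pkl","rb"))
g=lambda c,o:((c[0]+.5)/4-.5+o[0],(c[1]+.5)/4-.5+o[1])
print(px2w(s0,*g((125,511),(220,165)),.074),px2w(i0,*g((609,395),(220,165)),.074))
# dark blob top comparison before/after via depth: points z .06-.08 near lock
s4=pickle.load(open("scene4.pkl","rb"))
for s,roi in((s0,(272,300,250,275)),(s4,(283,310,240,260))):
    f=K(s);r=s["range_z"];v,u=np.mgrid[:420,:560]
    c=np.stack([(u-s["cx"])/f*r,-(v-s["cy"])/f*r,-r,np.ones_like(r)],-1);W=(c@np.linalg.inv(s["extrinsics"]).T)[...,:3]
    m=np.zeros(r.shape,bool);m[roi[0]:roi[1],roi[2]:roi[3]]=1;m&=(s["color"].max(-1)<45)
    print(m.sum(),u[m].mean(),v[m].mean(),px2w(s,u[m].mean(),v[m].mean(),.054))
E
```

```text
[ 0.55526308 -0.22481177  0.074     ] [ 0.55170203 -0.22201383  0.074     ]
135 261.6666666666667 285.63703703703703 [ 0.5566076  -0.19049013  0.054     ]
132 251.0681818181818 296.15909090909093 [ 0.55474629 -0.22554563  0.054     ]
```

Both views put the lock about 35–37 mm outward. With the 45 N reaction, that means it is at its stop. Now I'll go over to the knob, pausing to check the axis.

Call:
{"name": "move_arm", "arguments": {
  "motion": [
    [[-0.3,0,-4],0,1],
    [[-0.3,0,-8],0,1],
    [[-0.3,0,-11],0,1],
    [[-0.3,0,-12],0,1],
    [[-0.3,0,-12],0,1]
  ]
}}

```text
t: 6.55
ee_pos: [0.5586, -0.1045, 0.2152]
orientation: [-0.512, -0.49, 0.512, -0.485]
force: [0.2, -0.2, 0.4]
grip_width: 0.0852
```

```bash
python3 - <<'E'
from h import *
import pickle
plan([.5634,-.0173,.112],0)
s=snapshot("wrist");pickle.dump(s,open("wrist5.pkl","wb"));cv2.imwrite("pics/wrist5.png",s["color"])
print(w2px(s,[.5634,-.0173,.144]))
E
```

```text
axes x [-0.006  0.005 -1.   ] y [ 0.999 -0.049 -0.006] z [-0.049 -0.999 -0.005] pos [ 0.5586 -0.1045  0.2152] t 6.55 w 0.08518362282877016 F [ 0.2 -0.2  0.4]
shift cm [10.37  0.11 -8.68]
turn deg -2.81 or 177.19 q6 -0.19425438393070446
(np.float64(282.2786457078471), np.float64(96.213871708102))
```

View pics/wrist5.png

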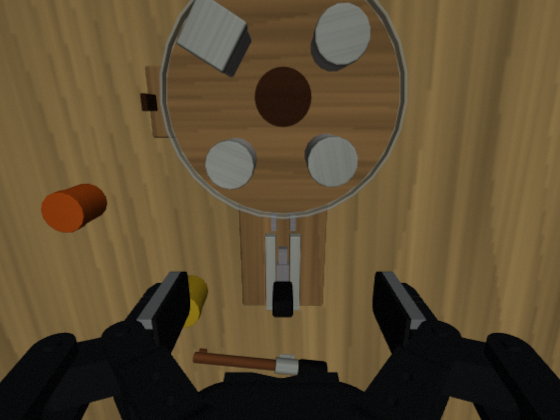

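The knob at wrist (283,97) matches the predicted (282,96), so the axis is confirmed. I'll also measure angles here: square lid at (211,36), pointer top at (149,102).

```bash
python3 - <<'E'
from h import *
import pickle
s=pickle.load(open("wrist5.pkl","rb"))
k=px2w(s,283,97,.144);l=px2w(s,283,297,.074);p=px2w(s,149,102,.04);q=px2w(s,211,35,.086)
ang=lambda d:np.degrees(np.arctan2(d[1],d[0]))
for n,x in(("k",k),("l",l),("p",p),("q",q)):print(n,x.round(4),np.hypot(*(x-k)[:2]).round(4),ang(x-k))
cv2.imwrite("pics/c5.png",cv2.resize(s["color"][0:140,130:330],None,fx=4,fy=4,interpolation=cv2.INTER_CUBIC))
E
```

```text
k [ 0.5638 -0.0178  0.144 ] 0.0 0.0
l [ 0.5548 -0.2075  0.074 ] 0.1899 -92.71871588988557
p [ 0.4372 -0.0118  0.04  ] 0.1268 177.27440635988728
q [0.5112 0.0318 0.086 ] 0.0722 136.70858226921192
```

View pics/c5.png

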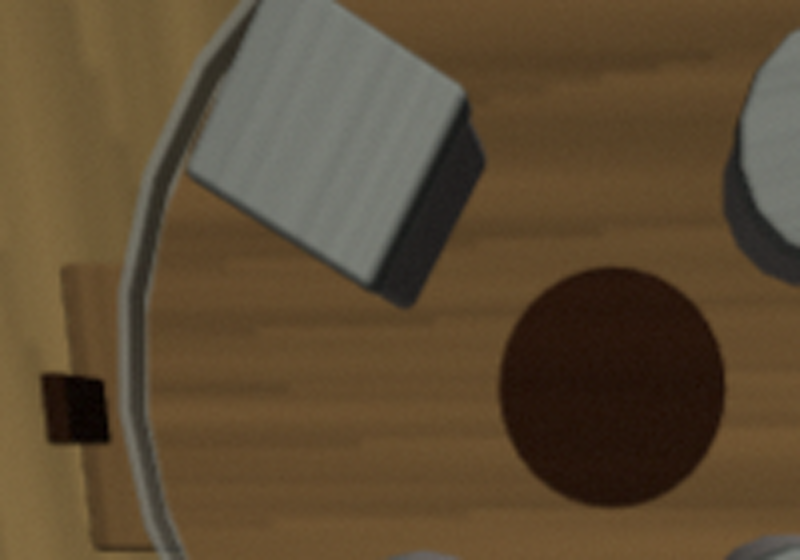

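Call:
{"name": "move_arm", "arguments": {
  "motion": [
    [[0,0,-4],0,1],
    [[0,0.1,-7.5],0,1],
    [[2,0.1,-8.7],0,1],
    [[5,0.1,-8.7],0,1],
    [[8,0.1,-8.7],0,1],
    [[10,0.1,-8.7],0,1],
    [[10.3,0.1,-8.7],0,1],
    [[10.3,0.1,-8.7],0,1]
  ]
}}

```text
t: 7.4
ee_pos: [0.5634, -0.0192, 0.1124]
orientation: [-0.512, -0.49, 0.513, -0.484]
force: [-0.1, -0.6, 0.6]
grip_width: 0.0855
```

Needed turn is about 40.6° counter-clockwise. The lock reading depends on which face I took, so I'll recheck it from that same picture before closing.

```bash
python3 - <<'E'
from h import *
import pickle
s=pickle.load(open("wrist5.pkl","rb"))
a=np.radians(-2.85)
for t in (.035,.0375,.040):
  for off in(0,):
    for y in (-(.1705)-t+.010,-.1705-t-.010):
      for z in(.074,):
        p=np.array([.5636,-.0175,0])+np.array([-np.sin(a)*y,np.cos(a)*y,z]);print(t,y,w2px(s,p))
cv2.imwrite("pics/c6.png",cv2.resize(s["color"][200:330,220:350],None,fx=4,fy=4,interpolation=cv2.INTER_CUBIC))
E
```

```text
0.035 -0.1955 (np.float64(282.3266012516582), np.float64(301.508400888486))
0.035 -0.21550000000000002 (np.float64(282.30330478493096), np.float64(318.0755825495909))
0.0375 -0.198 (np.float64(282.3236421601789), np.float64(303.61274600924514))
0.0375 -0.21800000000000003 (np.float64(282.3004521017922), np.float64(320.104255838761))
0.04 -0.2005 (np.float64(282.3206966923453), np.float64(305.7074027333192))
0.04 -0.22050000000000003 (np.float64(282.29761231489846), np.float64(322.1237580190591))
```

View pics/c6.png

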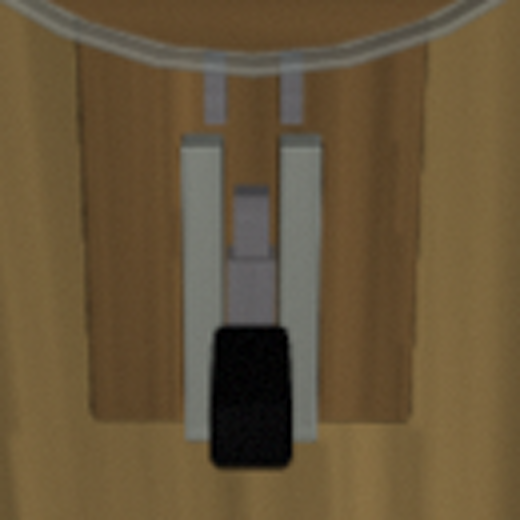

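```bash
python3 - <<'E'
from h import *
import pickle
i0=pickle.load(open("side0.pkl","rb"));i4=pickle.load(open("side4.pkl","rb"));s0=pickle.load(open("scene0.pkl","rb"));s4=pickle.load(open("scene4.pkl","rb"))
def tm(A,B,box,z,up=8):
    x0,y0,x1,y1=box
    T=cv2.resize(A["color"][y0:y1,x0:x1],None,fx=up,fy=up,interpolation=cv2.INTER_CUBIC)
    X0,Y0=x0-25,y0-5; S=cv2.resize(B["color"][Y0:y1+30,X0:x1+35],None,fx=up,fy=up,interpolation=cv2.INTER_CUBIC)
    r=cv2.matchTemplate(S,T,cv2.TM_CCOEFF_NORMED);_,v,_,l=cv2.minMaxLoc(r)
    d=np.array(l)/up+[X0-x0,Y0-y0];c=np.array([(x0+x1)/2,(y0+y1)/2])
    w=px2w(B,*(c+d),z)-px2w(A,*c,z);print(v,d,w.round(4),np.hypot(*w[:2]))
tm(s0,s4,(254,275,272,296),.06);tm(i0,i4,(351,247,369,271),.06)
E
python3 - <<'E'
import cv2
a=cv2.imread("pics/scene0.png")[265:335,225:300]
import pickle
b=pickle.load(open("scene4.pkl","rb"))["color"][265:335,225:300]
import numpy as np
cv2.imwrite("pics/c7.png",np.hstack([cv2.resize(x,(390,364),interpolation=cv2.INTER_CUBIC) for x in(a,b)]))
E
```

```text
0.9727048277854919 [-10.5  10.5] [-0.0017 -0.0347  0.    ] 0.0347530703646695
0.9814838767051697 [11.875 10.5  ] [-0.0016 -0.0351  0.    ] 0.03518524631093302
```

View pics/c7.png

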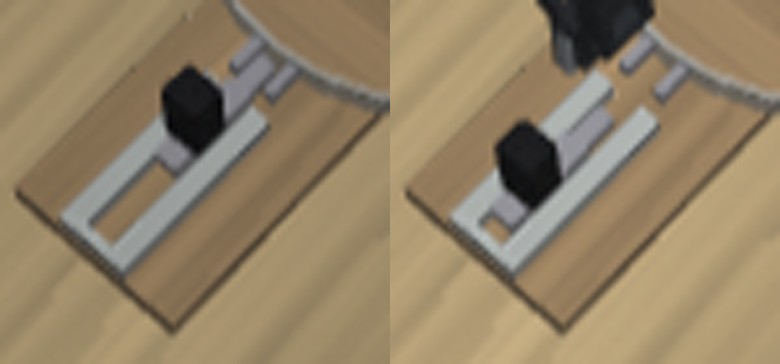

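Matching in both cameras gives 35.0 mm of block travel, against 38.6 mm at the TCP. Comparing wrist2 and wrist3, the block shifted about 8–10 px (about 3.5 mm) inside the fingers. So the pads slipped once the block hit a hard stop at 45 N, against 1.5 N of slide friction. That means the lock is on its stop, having started near 5 mm, which is within its "up to 7 mm" locked range. Next I'll close on the knob.

Call:
{"name": "move_arm", "arguments": {
  "motion": [
    [[0,0,0],0,-1],
    [[0,0,0],0,-1],
    [[0,0,0],0,-1],
    [[0,0,0],0,-1],
    [[0,0,0],0,-1],
    [[0,0,0],0,-1],
    [[0,0,0],0,-1]
  ]
}}

```text
t: 8.1
ee_pos: [0.5634, -0.0193, 0.1135]
orientation: [-0.512, -0.49, 0.513, -0.485]
force: [-4.9, -1.4, 14.5]
grip_width: 0.0349
```

```bash
python3 - <<'E'
from h import *
plan([.5636,-.0175,.112],0)
E
```

```text
axes x [-0.006  0.005 -1.   ] y [ 0.999 -0.05  -0.006] z [-0.051 -0.999 -0.004] pos [ 0.5634 -0.0193  0.1135] t 8.1 w 0.03492099020827211 F [-4.9 -1.4 14.5]
shift cm [ 0.15  0.01 -0.18]
turn deg -2.9 or 177.1 q6 -0.04454328258219353
```

Call:
{"name": "move_arm", "arguments": {
  "motion": [
    [[-0.1,0,0],-1,-1],
    [[-0.1,0,0],-3.5,-1],
    [[-0.1,0,0],-7,-1],
    [[-0.1,0,0],-11,-1],
    [[-0.1,0,0],-15,-1],
    [[-0.1,0,0],-19,-1],
    [[-0.1,0,0],-23,-1],
    [[-0.1,0,0],-26.5,-1],
    [[-0.1,0,0],-29,-1],
    [[-0.1,0,0],-30,-1],
    [[-0.1,0,0],-30,-1],
    [[-0.1,0,0],-30,-1]
  ]
}}

```text
t: 9.3
ee_pos: [0.564, -0.0192, 0.1138]
orientation: [0.369, 0.606, -0.368, 0.601]
force: [9.6, 1.0, -23.4]
grip_width: 0.0343
```

```bash
python3 - <<'E'
from h import *
import pickle
plan([.5636,-.0175,.112],0)
for n in("scene","side","wrist"):
    s=snapshot(n);pickle.dump(s,open(n+"6.pkl","wb"));cv2.imwrite(f"pics/{n}6.png",s["color"] if n=="wrist" else cv2.resize(s["color"][175:325,220:370] if n=="scene" else s["color"][165:305,240:400],None,fx=4,fy=4,interpolation=cv2.INTER_CUBIC)[:600])
E
```

```text
axes x [-0.005  0.005 -1.   ] y [ 0.89   0.456 -0.002] z [ 0.456 -0.89  -0.006] pos [ 0.564  -0.0192  0.1138] t 9.3 w 0.034330574417759156 F [  9.6   1.  -23.4]
shift cm [ 0.18  0.04 -0.17]
turn deg 27.14 or -152.86 q6 -0.5685616115612251
```

View pics/scene6.png

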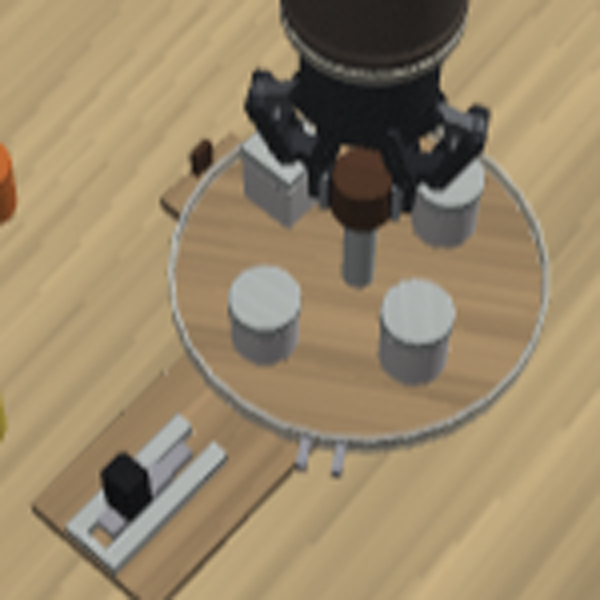

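View pics/side6.png

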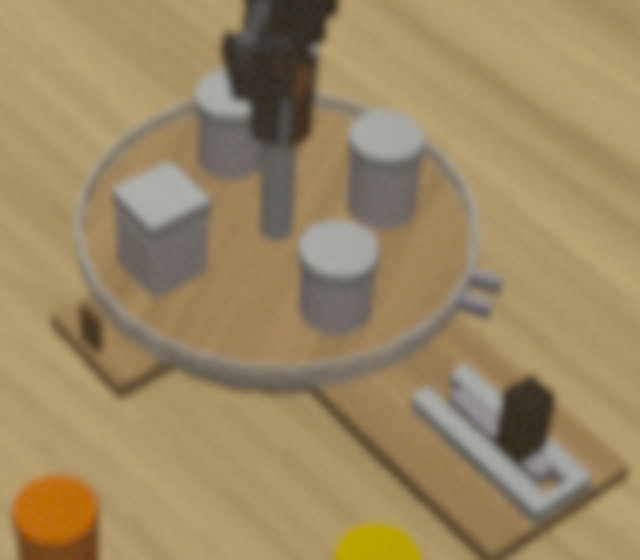

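View pics/wrist6.png

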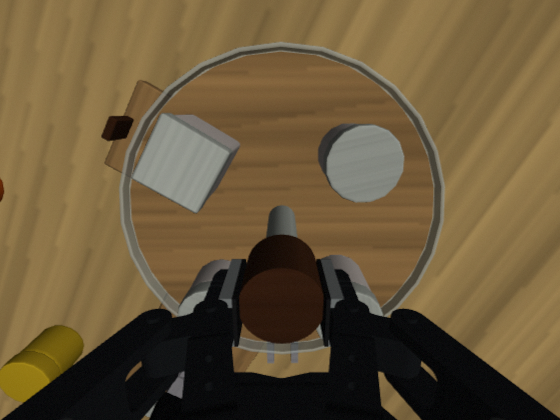

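The table turned and the unlocked bolt is clear. The square lid is now at wrist (181,164) and side crop (161,196).

```bash
python3 - <<'E'
from h import *
import pickle
w=pickle.load(open("wrist6.pkl","rb"));i=pickle.load(open("side6.pkl","rb"))
k=np.array([.5636,-.0175]);ang=lambda d:np.degrees(np.arctan2(d[1],d[0]))
for n,q in(("w",px2w(w,181,164,.086)),("i",px2w(i,(161.5)/4-.5+240,196.5/4-.5+165,.086))):
    print(n,q.round(4),np.hypot(*(q[:2]-k)),ang(q[:2]-k))
print("ptr",px2w(w,121,124,.04))
E
```

```text
w [0.4928 0.0019 0.086 ] 0.07338573067153023 164.63499858247985
i [0.4909 0.0008 0.086 ] 0.07501251224973927 165.860819945534
ptr [ 0.43827034 -0.00452532  0.04      ]
```

About 12° remains.

Call:
{"name": "move_arm", "arguments": {
  "motion": [
    [[0.1,0,0],-2,-1],
    [[0.1,0,0],-5,-1],
    [[0.1,0,0],-8.5,-1],
    [[0.1,0,0],-11,-1],
    [[0.1,0,0],-12,-1],
    [[0.1,0,0],-12,-1],
    [[0.1,0,0],-12,-1],
    [[0.1,0,0],-12,-1],
    [[0.1,0,0],-12,-1]
  ]
}}

```text
t: 10.35
ee_pos: [0.5644, -0.0191, 0.1136]
orientation: [0.304, 0.641, -0.303, 0.637]
force: [-0.2, 1.7, 7.3]
grip_width: 0.0343
```

```bash
python3 - <<'E'
from h import *
import pickle
plan([.5636,-.0175,.112],0)
for n in("scene","side","wrist"):
    s=snapshot(n);pickle.dump(s,open(n+"7.pkl","wb"));cv2.imwrite(f"pics/{n}7.png",s["color"] if n=="wrist" else cv2.resize(s["color"][175:325,220:370] if n=="scene" else s["color"][165:305,240:400],None,fx=4,fy=4,interpolation=cv2.INTER_CUBIC)[:600])
E
```

```text
axes x [-0.004  0.004 -1.   ] y [ 0.775  0.632 -0.   ] z [ 0.632 -0.775 -0.006] pos [ 0.5644 -0.0191  0.1136] t 10.35 w 0.03430743177202453 F [-0.2  1.7  7.3]
shift cm [ 0.16  0.04 -0.17]
turn deg 39.17 or -140.83 q6 -0.778299990048963
```

View pics/side7.png

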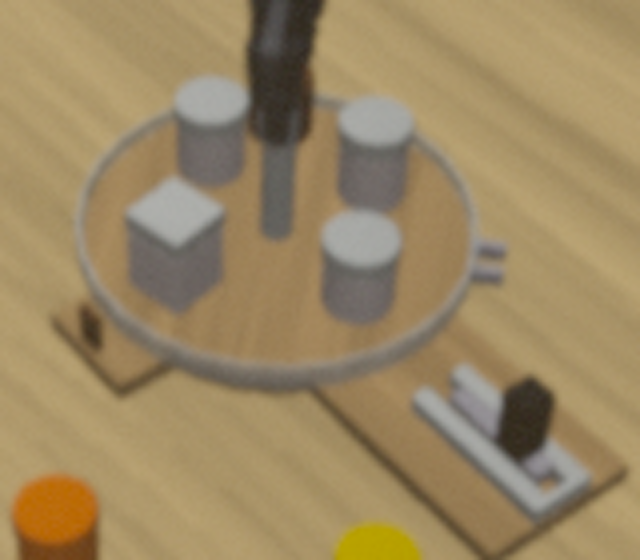

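View pics/wrist7.png

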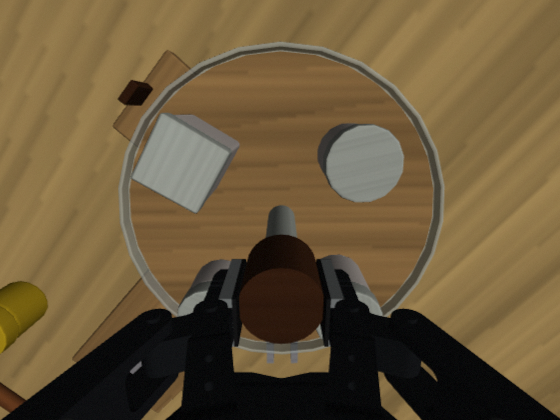

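View pics/scene7.png

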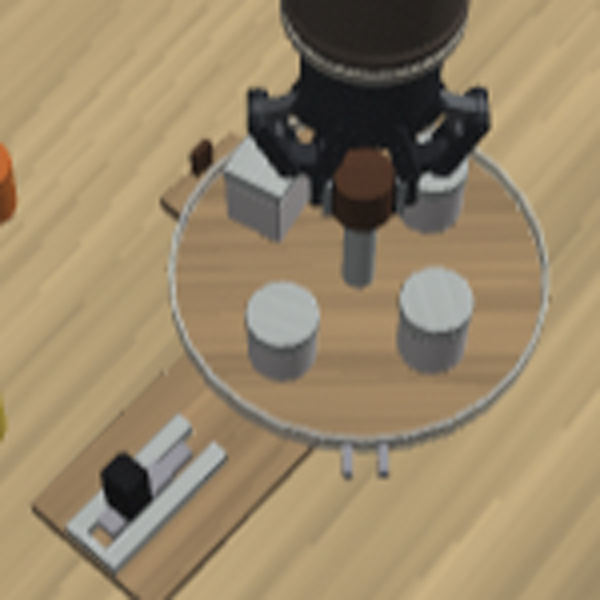

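The jar and table turned rigidly with the grip. The square lid is at wrist (181,164) and side crop (175,212), and the lock is unmoved.

```bash
python3 - <<'E'
from h import *
import pickle
w=pickle.load(open("wrist7.pkl","rb"));i=pickle.load(open("side7.pkl","rb"))
k=np.array([.5636,-.0175]);ang=lambda d:np.degrees(np.arctan2(d[1],d[0]))
a=np.radians(-2.8)
for n,q in(("w",px2w(w,181,164,.086)),("i",px2w(i,(175.5)/4-.5+240,212.5/4-.5+165,.086))):
    d=q[:2]-k;print(n,q.round(4),ang(d),"stand xy",(np.cos(a)*d[0]+np.sin(a)*d[1]).round(4),(-np.sin(a)*d[0]+np.cos(a)*d[1]).round(4))
p=px2w(w,137,92,.04);print("ptr",p,ang(p[:2]-k))
E
```

```text
w [ 0.4905 -0.0131  0.086 ] 176.53100989132824 stand xy -0.0732 0.0009
i [ 0.4888 -0.0142  0.086 ] 177.43630062179565 stand xy -0.0748 -0.0003
ptr [ 0.43653501 -0.00709845  0.04      ] 175.3201972633378
```

```bash
python3 - <<'E'
from h import *
st=read_state();print(st["t"],st["grip_width"],st["force"],np.abs(st["qd"]).max())
print(finish_job())
E
```

```text
10.5 0.03455614181826357 [-0.27935213  2.39751724  7.84640217] 0.0012821835663273436
the job is handed in; nothing more can be done
None
```

I pulled the transport lock out to its end stop. I then turned the turntable about 40° counter-clockwise by the knob and handed the job in at 10.5 s, still gripping it.

- **Square jar:** in the last pictures its centre is within 1 mm of the pointer line, measured from both the wrist and side cameras, and 73–75 mm in front of the axis. One later reading of the pointer itself was about 2° different, which is about 2.5 mm at the jar and well inside the 12 mm allowed.
- **Grip:** the fingers stood at 34.5 mm on the 36 mm knob, the grasp point was within about 2 mm of the measured axis, and the arm was still.
- **Jars and other items:** all four jars were upright on the turntable in the last pictures, and I saw no sign of contact with them. I never moved near the compact, brush or cologne bottle, but I did not re-measure them at the end.
- **Lock:** this is the one check that disagreed. The fingers moved 38.6 mm, but both cameras show the block moved 35.0 mm. The pull rose to 45 N against 1.5 N of slide friction, and the block visibly slipped a few millimetres in the fingers. I took that as the hard stop, with the lock starting about 5 mm out, and did not push it again to confirm.

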